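# Line up sewing supplies by height for the inventory photo

### The job

Line up the four sewing-room supplies standing in front of the display board (beeswax puck, thimble, thread spool, dropper bottle) on its four felt pads in order of height: the shortest on the pad next to the brass post, then rising pad by pad to the tallest next to the low wooden block. Stand each one upright in the middle of its pad and let go; keep the bottle upright all the while.

Things in the scene. Friction and masses are not known exactly. Their poses are not given: they have to be found in the camera images.
- wax_center (a point): low round puck of yellow-brown beeswax, 38 mm across, 12 mm high (the lowest of the four); the point is its centre, 6 mm above its underside; z up
- thimble_center (a point): plain grey steel thimble standing mouth down, 18 mm across at the foot, slightly narrower at the top, 23 mm high; the point is its centre, 11.5 mm above its foot; z up
- spool_center (a point): spool of white thread standing on end, 44 mm across, 60 mm high; the point is its centre, 30 mm above its underside; z up
- bottle_center (a point): small dark blue dropper bottle with a white top, standing, 116 mm high (the tallest); the point is its centre, 58 mm above its underside; z up. Round: blue body 37 mm across up to about 66 mm, then sloping in to a white collar 22 mm across from 85 to 104 mm above the underside, with a thin 12 mm white tip above that. Hold it by the collar (36 mm above the point)
- brass_post: slim turned brass post, 46 mm high with a 28 mm foot, fixed upright at one end of the row of pads, on the row's centre line, 80 mm beyond the centre of the last pad; origin at the centre of its foot. It marks the end for the shortest thing, and stands now at one end of the board, now at the other
- low_block: low dark wooden block 60 x 22 x 16 mm, fixed across the other end of the row, 80 mm beyond the centre of the last pad there; origin at the centre of its underside
- pad_1: number 1 from the board's left end (as the robot sees it) of four identical fixed round grey felt pads with a white centre dot, 68 mm across, 3 mm thick, in a straight row, 85 mm between centres, on a flat pale wooden board 100 x 470 x 12 mm; origin at the centre of its underside; its top is 15 mm above the bench; y runs along the row, x across it
- pad_2: number 2 from the board's left end (as the robot sees it) of four identical fixed round grey felt pads with a white centre dot, 68 mm across, 3 mm thick, in a straight row, 85 mm between centres, on a flat pale wooden board 100 x 470 x 12 mm; origin at the centre of its underside; its top is 15 mm above the bench; y runs along the row, x across it
- pad_3: number 3 from the board's left end (as the robot sees it) of four identical fixed round grey felt pads with a white centre dot, 68 mm across, 3 mm thick, in a straight row, 85 mm between centres, on a flat pale wooden board 100 x 470 x 12 mm; origin at the centre of its underside; its top is 15 mm above the bench; y runs along the row, x across it
- pad_4: number 4 from the board's left end (as the robot sees it) of four identical fixed round grey felt pads with a white centre dot, 68 mm across, 3 mm thick, in a straight row, 85 mm between centres, on a flat pale wooden board 100 x 470 x 12 mm; origin at the centre of its underside; its top is 15 mm above the bench; y runs along the row, x across it
Mind the look-alikes: they are no part of the job. What is shaped like the part that bears spool_center but black or green is not meant.

How it is judged:
By the outcome, as a careful person would: the job done as asked, in the order asked, and still so for the second after the job is handed in, with the robot touching nothing.
It also fails if it takes over 93 s, if anything falls off the work surface, if the arm or the gripper's body presses on something with over 40 N, if the wrist force passes 120 N, or if a joint passes its speed limit or range.

### The arm

A 6-joint arm with a two-finger parallel gripper is mounted at the origin on the work surface; the furniture and walls round the work are solid. World frame = base frame: x ahead of the robot, y to its left, z up, the work surface at z = 0. Lengths are in mm, angles in rad, forces in N, time in s.
With the tool pointing down it reaches from about 400 to 925 mm from the base axis. Payload 3.4 kg.
Tool frame: the origin (TCP) lies at the very end of the fingers, on their centre line; the grasp point (between the pads) lies 19 mm behind it; x points along the fingers, z is the direction in which the jaws open and shut, and the axes are right-handed (so a half turn about x gives the same grasp; the last joint's range is limited). The gripper opens to 85 mm and grips with 20 to 120 N. Pads are 22 mm wide; open, the fingers measure 114 mm over their backs; the gripper's body (76 mm by 85 mm) begins 54 mm behind the grasp point. The pads swing forward as they close: fully open they stand 13 mm farther back than shut.
Start: joints at [1.139, 0.307, 1.506, -0, 1.328, -0.073], TCP at [201.397, 538.582, 231.305] pointing down, gripper open.
Joint ranges: [-3.12, 3.12], [-1.05, 2.28], [0.14, 2.33], [-1.42, 4.57], [0.1, 2.73], [-2.68, 2.68]. Speed limits (rad/s): [2.57, 2.57, 3.14, 3.14, 3.14, 3.14].

### API

Orientations are given as a rotation vector (axis times angle).
In Python, from bench import ctrl gives the robot as it stands.
- The arm moves only by the tool servo_tool, never from a script. Its argument "increments" is a list of rows, each an object with "slide": the shift along the tool's x, y, z each as a share of 0.3 m, from -1 to 1, a list of three; "twist": the turn, a rotation vector about the tool's x, y, z each as a share of 90 degrees, from -1 to 1, a list of three; "grip": the opening, from -1 (shut) to 1 (fully open). In form: [{"slide": [dx, dy, dz], "twist": [wx, wy, wz], "grip": grip}, ...]. A call has 1 to 5 rows; each row is the pose to reach, as a shift and turn from the pose commanded when the call began, along the tool's axes at that moment; what a row does not reach only later rows make up. A row lasts 1/8 s, in which the tool goes at most 62.5 mm and 10.7 degrees, less where a joint would pass 70% of its speed; a pose out of reach is approached as far as the arm can. A call with a number of a shift or a turn outside -1 to 1 is refused whole. A call with a gripper value outside its range is refused whole. The fingers move at their own pace and stop on an object; the grip force is fixed at half the most. Time passes only in rows, so rows that repeat a pose let the fingers close. It gives the time, the measured TCP pose, the force and the opening at its end, in the units of the state.
- ctrl.state(): the state, without advancing time (a new reading comes with each control period).
- ctrl.camera(name): name is "scene" or "side" or "wrist"; returns (picture, depth): 384x512x3 uint8, red, green, blue; 384x512 float32, mm along the optical axis (not along the pixel's ray), 0 where there is no reading.
- ctrl.camera_params(name): a dict with "K" (3x3 intrinsics, pixels), "origin" and "attitude" of the camera in the world; the wrist camera has in their place "T_tool_cam" (4x4, takes a point from camera to tool coordinates, whose origin is the TCP and whose axes are the tool frame's). Camera axes: x right, y down, z forward; pixel columns grow to the right and rows downward; lengths in mm; the calibration is good to about 2 mm. A picture is of the moment at which its call begins: read the wrist's pose just before it. camera_params takes no time and is no camera call.
- ctrl.job_done(): hands the job in, once; it reports no verdict.
Trained networks look in the newest picture that a camera, given by its name, has taken for a name from the list of things; names that differ only in an ending like _2 or _b are one class to them, and where a whole thing is asked for, a point or a joint stands for the part that bears it (a point fixed in the world has none). Each returns a list of dicts, best first, with "score" (0 to 1); they miss things now and then, are a little off and sometimes report something else, mostly with a low value. They report only what shows in the picture. A call takes as long as a camera call. They do not tell look-alikes from the thing itself.
- ctrl.masks_of(thing, camera): "pixels" (384x512 bool, what is visible of it) and "box" ([left, top, width, height] in pixels, round what is visible of it).
- ctrl.place_of(thing, camera): "at" ([column, row] in pixels: a listed point, or the origin of a listed thing).
The state is a dict: "time_s": time; "q": joint angles; "joint_velocities": joint speeds; "effort": joint torques, N m; "tcp_pos": TCP position; "ee_rot": TCP orientation; "wrist_force": force on the tool from outside, world axes, zero at the start; "wrist_torque": the same for the moment, N m; "finger_gap": finger opening in mm.
Only numpy, scipy, OpenCV 4.12 (cv2) and the standard library are available. Lean on these libraries where they do the work, as an engineer would, in place of code of your own. Each camera call takes 0.05 s, during which the arm holds its last target.

## Working session

There is one attempt and no reset: what is moved stays moved. The work goes in short steps, Python scripts to look and compute and a tool call to move; the robot and the scene stay as the last step left them, time stands still between calls to the robot, and variables do not carry over. Pictures are saved under pics/ and viewed, and the job is handed in when it is done.

Besides the shell and the picture viewer there is one more tool, called after "Request:" as name(argument=value, ...), one argument or row to a line, values as JSON. servo_tool: Moves the arm, as the interface text tells. Its arguments: {"type":"object","properties":{"increments":{"type":"array","items":{"type":"object","properties":{"slide":{"type":"array","items":{"type":"number"}},"twist":{"type":"array","items":{"type":"number"}},"grip":{"type":"number"}}}}},"required":["increments"]}

```bash
ls; mkdir -p pics
python3 - <<'E'
from bench import ctrl
import cv2
s=ctrl.state();print(s)
for n in("scene","side","wrist"):
    p,d=ctrl.camera(n);cv2.imwrite(f"pics/{n}0.png",p[:,:,::-1]);print(n,ctrl.camera_params(n))
E
```

```text
pics
{'time_s': 0.0, 'q': array([ 1.13952429e+00,  3.07542495e-01,  1.50768081e+00, -2.10760079e-05,
        1.32841001e+00, -7.34909899e-02]), 'joint_velocities': array([ 0.00086912, -0.00196774, -0.00086411,  0.0004878 , -0.00059982,
        0.00074576]), 'effort': array([-1.05514180e-03, -4.57554996e+01, -2.51912069e+01, -5.17796270e-04,
        1.33284327e-02,  2.48896566e-05]), 'tcp_pos': array([201.09151908, 537.93435916, 230.39572489]), 'ee_rot': array([-0.94284787,  1.35927325,  0.94110515]), 'wrist_force': array([0.85490712, 0.5055757 , 0.27244696]), 'wrist_torque': array([-0.01240253,  0.0364208 ,  0.0351472 ]), 'finger_gap': 85.17516679976009}
scene {'K': array([[364.3995129 ,   0.        , 247.91465989],
       [  0.        , 364.3995129 , 192.96487346],
       [  0.        ,   0.        ,   1.        ]]), 'origin': array([ 102.85282727, -542.40340063,  869.00523456]), 'attitude': array([-2.34001731,  0.7343774 , -0.27998476])}
side {'K': array([[453.97750969,   0.        , 249.86426999],
       [  0.        , 453.97750969, 189.42006781],
       [  0.        ,   0.        ,   1.        ]]), 'origin': array([ 541.82788181, -874.2870571 ,  710.41507206]), 'attitude': array([-2.20503011, -0.02182967,  0.02232669])}
wrist {'K': array([[304.86927904,   0.        , 256.6457638 ],
       [  0.        , 304.86927904, 194.59169591],
       [  0.        ,   0.        ,   1.        ]]), 'T_tool_cam': array([[ 7.39498533e-04, -3.16601224e-01,  9.48558442e-01,
        -1.41289384e+02],
       [ 3.37103462e-04, -9.48558569e-01, -3.16601529e-01,
         8.09673949e+01],
       [ 9.99999670e-01,  5.53888701e-04, -5.94730301e-04,
        -2.83910478e-01],
       [ 0.00000000e+00,  0.00000000e+00,  0.00000000e+00,
         1.00000000e+00]])}
```

View pics/scene0.png

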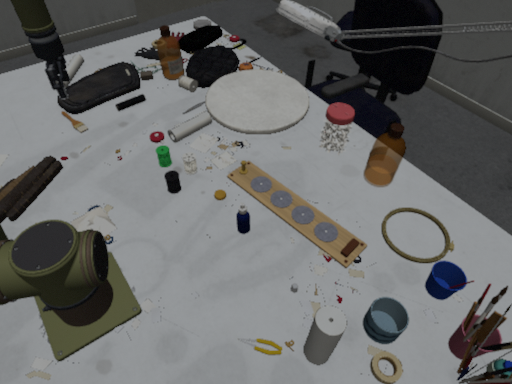

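View pics/side0.png

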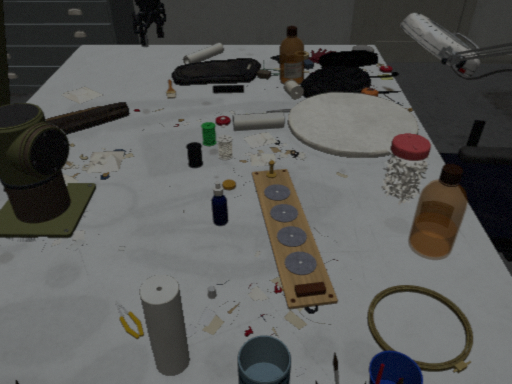

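View pics/wrist0.png

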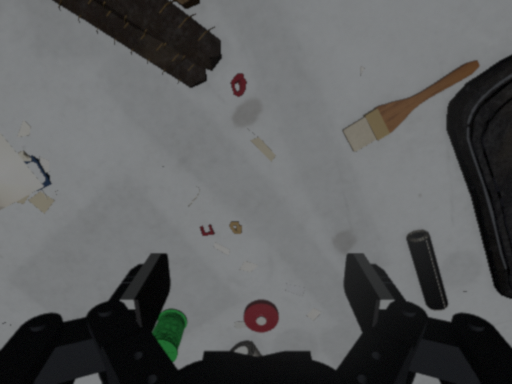

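The scene view shows the post at (243,168) and the block at (350,246). The supplies are wax (220,195), bottle (243,220), thimble (294,288) and a white spool near (190,162). Green (164,156) and black (173,182) spools are look-alikes. Next I measure them and enlarge the spool area.

```bash
cat > h.py <<'E'
from bench import ctrl
import numpy as np, cv2
from scipy.spatial.transform import Rotation as R
def cam(n):
    P=ctrl.camera_params(n);K=P["K"]
    if n=="wrist":
        s=ctrl.state();T=np.eye(4);T[:3,:3]=R.from_rotvec(s["ee_rot"]).as_matrix();T[:3,3]=s["tcp_pos"];M=T@P["T_tool_cam"]
        return K,M[:3,:3],M[:3,3]
    return K,R.from_rotvec(P["attitude"]).as_matrix(),np.array(P["origin"])
def ray_at_z(c,uv,z):
    K,Rm,o=c;r=Rm@np.linalg.solve(K,[uv[0],uv[1],1.]);return o+r*(z-o[2])/r[2]
def cloud(c,d):
    K,Rm,o=c;v,u=np.indices(d.shape);p=np.stack([(u-K[0,2])/K[0,0],(v-K[1,2])/K[1,1],np.ones(d.shape)],-1)*d[...,None]
    return p@Rm.T+o
def proj(c,p):
    K,Rm,o=c;q=K@(Rm.T@(np.array(p)-o));return q[:2]/q[2]
Z=dict(wax_center=6,thimble_center=11.5,spool_center=30,bottle_center=58,brass_post=12,low_block=12,pad_1=12,pad_2=12,pad_3=12,pad_4=12)
E
python3 - <<'E'
from h import *
np.set_printoptions(precision=1,suppress=True)
for n in("scene","side"):
    c=cam(n);p,d=ctrl.camera(n);pc=cloud(c,d)
    for t,z in Z.items():
        if t in("pad_2","pad_3","pad_4"):continue
        for r in ctrl.place_of(t,n)[:5]:
            print(n,t,"%.2f"%r["score"],np.array(r["at"]),ray_at_z(c,r["at"],z))
    if n=="side": x=p[110:250,160:320]
    else: x=p[130:310,130:370]
    cv2.imwrite(f"pics/{n}1.png",cv2.resize(x[:,:,::-1],None,fx=3,fy=3,interpolation=cv2.INTER_CUBIC))
E
```

```text
scene wax_center 0.57 [325.1 232.3] [ 628.2 -185.9    6. ]
scene wax_center 0.41 [220.6 193.9] [459.5 106.4   6. ]
scene thimble_center 0.41 [296.6 288.1] [ 448.2 -273.3   11.5]
scene spool_center 0.71 [170.6 183.2] [345.5 213.5  30. ]
scene spool_center 0.60 [191.8 162. ] [445.3 258.   30. ]
scene spool_center 0.57 [164.1 155.9] [383.9 335.3  30. ]
scene spool_center 0.45 [301.9 216.7] [ 595.8 -117.6   30. ]
scene bottle_center 0.58 [243.6 217.8] [444.  -42.6  58. ]
scene brass_post 0.46 [243.  173.3] [563.7 135.1  12. ]
scene low_block 0.68 [347.2 245.5] [ 644.6 -255.8   12. ]
scene pad_1 0.88 [281.5 201. ] [594.2 -27.5  12. ]
scene pad_1 0.64 [323.6 227.3] [ 632.9 -173.1   12. ]
scene pad_1 0.62 [262.2 183.9] [587.5  62.3  12. ]
scene pad_1 0.55 [301.5 217. ] [ 604.7 -108.7   12. ]
side wax_center 0.70 [231.8 185.8] [465.   98.4   6. ]
side thimble_center 0.51 [214.8 291.9] [ 451.9 -269.5   11.5]
side spool_center 0.89 [195.3 156.5] [357.  204.4  30. ]
side spool_center 0.70 [225.4 145. ] [437.5 268.1  30. ]
side spool_center 0.50 [210.7 136.3] [389.7 318.6  30. ]
side bottle_center 0.74 [216.8 201. ] [438.8 -34.7  58. ]
side brass_post 0.68 [289.6 233.3] [608.6 -93.8  12. ]
side brass_post 0.52 [271.  172.9] [569.3 151.5  12. ]
side low_block 0.64 [309.5 290.1] [ 640.3 -262.1   12. ]
side low_block 0.62 [219.3 199.3] [437.3  31.6  12. ]
side pad_1 0.84 [291. 235.] [611.5 -99.6  12. ]
side pad_1 0.83 [284.2 211.9] [599.1 -16.4  12. ]
side pad_1 0.81 [297.7 264.1] [ 621.2 -191.    12. ]
side pad_1 0.63 [276.2 194.3] [581.3  54.5  12. ]
```

View pics/scene1.png

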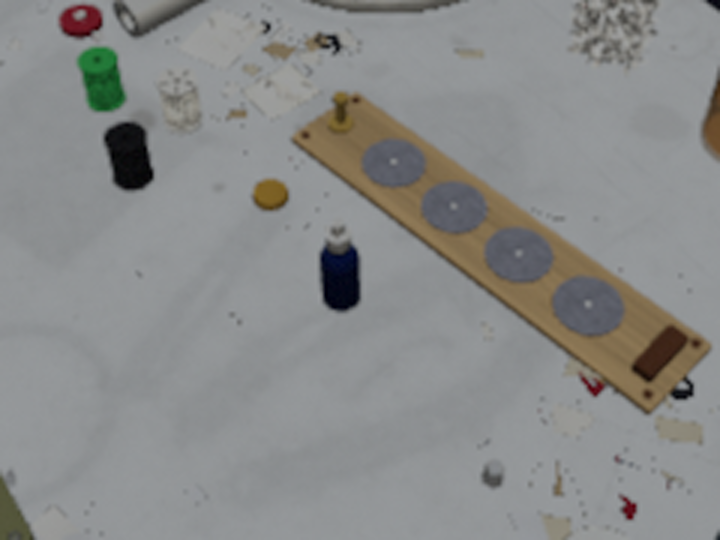

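View pics/side1.png

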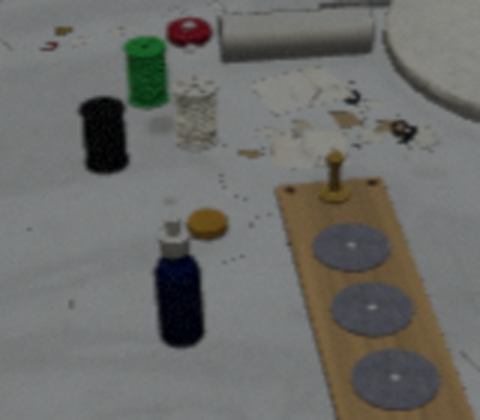

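The white textured spool at scene (192,162) / side (225,145) is the one meant, because the task rules out green (164,156) and black (173,182). I'll move over the area for a closer look with the wrist camera.

```bash
cat >> h.py <<'E'
def down(phi):
    z=np.array([np.cos(phi),np.sin(phi),0]);x=np.array([0,0,-1.]);return np.stack([x,np.cross(z,x),z],1)
def go(p,phi=None):
    s=ctrl.state();R0=R.from_rotvec(s["ee_rot"]).as_matrix()
    sl=R0.T@(np.array(p)-s["tcp_pos"])/300
    z=R0[:,2];ph=np.arctan2(z[1],z[0])
    if phi is None: phi=ph
    tw=R.from_matrix(R0.T@down(phi)).as_rotvec()/(np.pi/2)
    print("slide",np.round(sl,4),"twist",np.round(tw,4),"phi now",round(ph,3),"tcp",np.round(s["tcp_pos"],1))
def st():
    s=ctrl.state();print("t",round(s["time_s"],2),"tcp",np.round(s["tcp_pos"],1),"gap",round(s["finger_gap"],1),"F",np.round(s["wrist_force"],1),"q",np.round(s["q"],2))
E
python3 - <<'E'
from h import *
s=ctrl.state();print(R.from_rotvec(s["ee_rot"]).as_matrix().round(3))
st()
go([480,100,330],None);go([480,100,330],-np.pi/2)
E
```

```text
[[ 0.    -0.937  0.35 ]
 [ 0.     0.35   0.937]
 [-1.    -0.     0.   ]]
t 0.95 tcp [201.4 538.6 231.3] gap 85.7 F [0.1 0.5 0.4] q [ 1.14  0.31  1.51 -0.    1.33 -0.07]
slide [-0.3289 -1.3819 -1.044 ] twist [-0.  0.  0.] phi now 1.213 tcp [201.4 538.6 231.3]
slide [-0.3289 -1.3819 -1.044 ] twist [ 1.7722  0.     -0.    ] phi now 1.213 tcp [201.4 538.6 231.3]
```

Request:
servo_tool(
  increments=[
    {"slide": [-0.3,-0.72,-0.66],"twist": [0.59,0,0],"grip": 1},
    {"slide": [-0.3,-0.72,-0.66],"twist": [0.59,0,0],"grip": 1},
    {"slide": [-0.3,-0.72,-0.66],"twist": [0.59,0,0],"grip": 1},
    {"slide": [-0.3,-0.72,-0.66],"twist": [0.59,0,0],"grip": 1},
    {"slide": [-0.3,-0.72,-0.66],"twist": [0.59,0,0],"grip": 1},
  ],
)

```text
time_s: 1.58
tcp_pos: [335.0, 275.7, 322.2]
ee_rot: [-0.22, 1.558, 0.22]
wrist_force: [0.6, -0.8, 0.5]
finger_gap: 85.3
```

```bash
python3 -c "
from h import *
st();go([480,0,320],-np.pi/2)"
```

```text
t 1.57 tcp [335.  275.7 322.2] gap 85.3 F [ 0.6 -0.8  0.5] q [ 0.59  0.04  1.62 -0.    1.48  0.31]
slide [ 0.0076 -1.0168  0.2102] twist [ 1.1785e+00  5.0000e-04 -7.0000e-04] phi now 0.28 tcp [335.  275.7 322.2]
```

Request:
servo_tool(
  increments=[
    {"slide": [0,-0.8,0.2],"twist": [0.6,0,0],"grip": 1},
    {"slide": [0,-0.8,0.2],"twist": [0.6,0,0],"grip": 1},
    {"slide": [0,-0.8,0.2],"twist": [0.6,0,0],"grip": 1},
    {"slide": [0,-1,0.21],"twist": [0.7,0,0],"grip": 1},
    {"slide": [0,-1,0.21],"twist": [0.8,0,0],"grip": 1},
  ],
)

```text
time_s: 2.2
tcp_pos: [480.2, 5.3, 321.5]
ee_rot: [0.516, 1.508, -0.515]
wrist_force: [1.0, 0.6, -0.4]
finger_gap: 85.2
```

```bash
python3 -c "
from h import *
st();go([480,0,320],-np.pi/2)"
```

```text
t 2.2 tcp [480.2   5.3 321.5] gap 85.2 F [ 1.   0.6 -0.4] q [-0.08  0.11  1.54  0.    1.49  0.58]
slide [ 0.0051 -0.0145  0.0101] twist [ 5.809e-01  2.000e-04 -5.000e-04] phi now -0.658 tcp [480.2   5.3 321.5]
```

Request:
servo_tool(
  increments=[
    {"slide": [0,0,0],"twist": [0.58,0,0],"grip": 1},
    {"slide": [0,0,0],"twist": [0.58,0,0],"grip": 1},
    {"slide": [0,0,0],"twist": [0.58,0,0],"grip": 1},
    {"slide": [0,0,0],"twist": [0.58,0,0],"grip": 1},
    {"slide": [0,0,0],"twist": [0.58,0,0],"grip": 1},
  ],
)

```text
time_s: 2.82
tcp_pos: [479.4, 7.4, 321.3]
ee_rot: [1.207, 1.21, -1.207]
wrist_force: [-0.0, -0.4, 1.0]
finger_gap: 85.5
```

Run:
```python
from h import *
np.set_printoptions(precision=1,suppress=True)
st()
n="wrist"
c=cam(n);p,d=ctrl.camera(n);pc=cloud(c,d)
np.savez("w2.npz",p=p,d=d,K=c[0],R=c[1],o=c[2])
for t,z in Z.items():
    if t in("pad_2","pad_3","pad_4"):continue
    for r in ctrl.place_of(t,n)[:5]:
        a=np.array(r["at"]);u,v=int(round(a[0])),int(round(a[1]))
        print(n,t,"%.2f"%r["score"],a,ray_at_z(c,a,z),pc[min(v,383),min(u,511)])
cv2.imwrite("pics/wrist2.png",cv2.resize(p[:,:,::-1],None,fx=1.5,fy=1.5,interpolation=cv2.INTER_CUBIC))
```

```text
t 2.83 tcp [479.4   7.4 321.3] gap 85.5 F [-0.  -0.4  1. ] q [-0.1  0.1  1.5  0.   1.5  1.5]
wrist wax_center 0.60 [189.5 162.5] [460.3 108.9   6. ] [461.9 107.2   9.9]
wrist thimble_center 0.64 [439.2 176.4] [ 441.  -272.8   11.5] [ 444.  -266.8   20.5]
wrist spool_center 0.81 [ 86.8 176. ] [445.  255.3  30. ] [452.1 239.9  56.4]
wrist spool_center 0.81 [122.4 233. ] [353.3 215.6  30. ] [366.9 202.6  58.3]
wrist spool_center 0.62 [ 40.7 214.2] [384.5 336.   30. ] [394.1 318.3  52.7]
wrist bottle_center 0.94 [290.2 179.7] [448.  -39.6  58. ] [455.3 -36.2  85.4]
wrist brass_post 0.66 [158.4  81.9] [575.3 143.2  12. ] [574.6 138.5  29.4]
wrist low_block 0.67 [463.9  29.1] [ 642.  -266.5   12. ] [ 639.6 -258.    26.3]
wrist low_block 0.47 [ 85.  176.5] [439.4 268.5  12. ] [452.3 242.2  57.2]
wrist pad_1 0.70 [342.5  55.2] [ 610.  -109.1   12. ] [ 610.2 -108.3   12.4]
wrist pad_1 0.62 [277.5  64.9] [597.6 -21.5  12. ] [597.3 -22.   14.6]
wrist pad_1 0.59 [215.7  74.5] [585.1  63.3  12. ] [585.6  62.6  14.6]
```

View pics/wrist2.png

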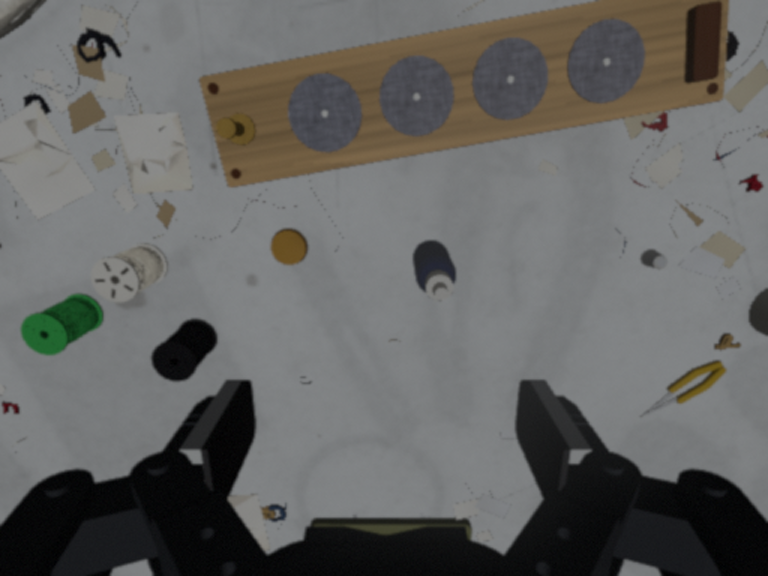

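The wrist view clearly shows the four pads with dots at display (324,114), (417,97), (510,79) and (606,62), the post on the left and the block on the right. It also shows wax (289,246), white spool (130,272), bottle (435,267) and thimble (653,259). Next I refine these positions.

Run:
```python
from h import *
np.set_printoptions(precision=1,suppress=True)
w=np.load("w2.npz");p,d=w["p"],w["d"];c=(w["K"],w["R"],w["o"]);pc=cloud(c,d)
g=p.astype(float).mean(-1)
D=[]
for x,y in[(324.5,114),(417,97),(510.5,79),(606.5,62)]:
    u,v=int(x/1.5),int(y/1.5);q=g[v-4:v+5,u-4:u+5];m=np.clip(q-np.median(q)-12,0,None);vv,uu=np.indices(q.shape)
    a=[(m*uu).sum()/m.sum()+u-4,(m*vv).sum()/m.sum()+v-4];P=ray_at_z(c,a,15);D.append(P);print("dot",a,P,pc[v,u])
D=np.array(D);print("spacing",np.linalg.norm(np.diff(D,axis=0),axis=1))
k=np.arange(4)-1.5;m=D.mean(0);dr=(k@D)/(k@k);print("fit",m,dr,np.linalg.norm(dr[:2]),[ (m+dr*i).round(1) for i in k], "angle",np.arctan2(dr[1],dr[0]))
def circ(xy):
    A=np.c_[2*xy,np.ones(len(xy))];s=np.linalg.lstsq(A,(xy**2).sum(1),rcond=None)[0];return s[:2],np.sqrt(s[2]+s[:2]@s[:2])
for n,xy,zl,rad in[("wax",(460,108),(8,16),30),("thimble",(443,-270),(18,28),20),("spool",(445,256),(53,66),35),("bcollar",(447,-38),(101,109),30),("btip",(447,-38),(110,122),30),("bbody",(447,-38),(15,60),40)]:
    s=(np.hypot(pc[...,0]-xy[0],pc[...,1]-xy[1])<rad)&(pc[...,2]>zl[0])&(pc[...,2]<zl[1])&(d>0)
    if s.sum()<5: print(n,s.sum());continue
    P=pc[s];o=P[:,:2].min(0),P[:,:2].max(0)
    mec=cv2.minEnclosingCircle(P[:,:2].astype(np.float32));print(n,s.sum(),"mean",P.mean(0),"zmed",np.median(P[:,2]),"box",o[0],o[1],"mec",np.round(mec[0],1),round(mec[1],1))
```

```text
dot [np.float64(216.05016077170418), np.float64(75.28038585209003)] [584.   62.5  15. ] [583.   62.5  15.7]
dot [np.float64(277.3272604588394), np.float64(64.05128205128206)] [598.4 -21.   15. ] [598.5 -21.9  15.4]
dot [np.float64(339.9958217270195), np.float64(52.518802228412255)] [ 612.9 -104.7   15. ] [ 613.8 -105.1   13.3]
dot [np.float64(404.14372061786435), np.float64(40.75957018132975)] [ 627.4 -188.5   15. ] [ 627.2 -188.6   14.5]
spacing [84.8 84.9 85. ]
fit [605.7 -62.9  15. ] [ 14.5 -83.7   0. ] 84.90113730427153 [array([584. ,  62.6,  15. ]), array([598.5, -21.1,  15. ]), array([ 612.9, -104.7,   15. ]), array([ 627.4, -188.4,   15. ])] angle -1.399265564005016
wax 414 mean [458.  105.1  10.3] zmed 10.262581653881455 box [440.   87.9] [474.4 123. ] mec [457.6 105.2] 17.8
thimble 74 mean [ 447.  -266.5   20.5] zmed 20.644538149262104 box [ 440.3 -274.9] [ 452.9 -259.8] mec [ 447.2 -267.4] 7.6
spool 763 mean [438.6 256.   58.2] zmed 58.21319043821234 box [415.6 234.5] [459.9 278.2] mec [438.  256.1] 22.5
bcollar 27 mean [447.8 -37.4 103.8] zmed 103.80952521116393 box [441.2 -47.4] [450.7 -28.8] mec [444.2 -38.1] 9.3
btip 70 mean [444.3 -38.1 113.2] zmed 113.43407398929523 box [439.1 -43.4] [449.2 -32.7] mec [443.9 -38.1] 5.7
bbody 192 mean [459.8 -35.1  38.5] zmed 39.34074465660066 box [443.4 -55.7] [464.3 -20.7] mec [448.4 -38.2] 18.2
```

Pads come out at 84.9 mm spacing, as they should. P1 is next to the post, so wax→P1, thimble→P2, spool→P3, bottle→P4. Wax goes first, with the jaw across the row (phi = 0.172).

```bash
python3 -c "
from h import *
st();go([458,105.5,70],0.172)"
```

```text
t 3.23 tcp [479.5   7.5 321.3] gap 85.2 F [-0.3  0.1  0. ] q [-0.07  0.11  1.54 -0.    1.49  1.49]
slide [ 0.8378 -0.0685 -0.3274] twist [-1.1032  0.      0.    ] phi now -1.561 tcp [479.5   7.5 321.3]
```

Request:
servo_tool(
  increments=[
    {"slide": [0.7,-0.07,-0.327],"twist": [-0.6,0,0],"grip": 0.2},
    {"slide": [0.7,-0.07,-0.327],"twist": [-0.6,0,0],"grip": 0.2},
    {"slide": [0.7,-0.07,-0.327],"twist": [-0.6,0,0],"grip": 0.2},
    {"slide": [0.7,-0.07,-0.327],"twist": [-0.6,0,0],"grip": 0.2},
    {"slide": [0.7,-0.07,-0.327],"twist": [-0.6,0,0],"grip": 0.2},
  ],
)

```text
time_s: 3.85
tcp_pos: [454.2, 106.2, 108.0]
ee_rot: [0.48, 1.524, -0.485]
wrist_force: [0.4, -0.0, 0.2]
finger_gap: 51.4
```

```bash
python3 -c "
from h import *
st();go([458,105.5,70],0.172)"
```

```text
t 3.85 tcp [454.2 106.2 108. ] gap 51.4 F [ 0.4 -0.   0.2] q [0.14 0.3  1.89 0.   0.96 0.75]
slide [0.1265 0.0061 0.0125] twist [-0.5015 -0.005   0.0017] phi now -0.616 tcp [454.2 106.2 108. ]
```

Request:
servo_tool(
  increments=[
    {"slide": [0.1,0,0],"twist": [-0.505,0,0],"grip": 0.2},
    {"slide": [0.1,0,0],"twist": [-0.505,0,0],"grip": 0.2},
    {"slide": [0.1,0,0],"twist": [-0.505,0,0],"grip": 0.2},
    {"slide": [0.1,0,0],"twist": [-0.505,0,0],"grip": 0.2},
    {"slide": [0.1,0,0],"twist": [-0.505,0,0],"grip": 0.2},
  ],
)

```text
time_s: 4.47
tcp_pos: [458.0, 105.5, 81.3]
ee_rot: [-0.135, 1.566, 0.135]
wrist_force: [1.4, 0.5, -0.8]
finger_gap: 50.9
```

```bash
cat >> h.py <<'E'
def circle_at(pc,d,xy,zl,rad):
    s=(np.hypot(pc[...,0]-xy[0],pc[...,1]-xy[1])<rad)&(pc[...,2]>zl[0])&(pc[...,2]<zl[1])&(d>0)
    if s.sum()<5: return None
    P=pc[s];m=cv2.minEnclosingCircle(P[:,:2].astype(np.float32));return s.sum(),np.round(m[0],1),round(m[1],1),round(float(np.median(P[:,2])),1)
E
python3 - <<'E'
from h import *
st();c=cam("wrist");p,d=ctrl.camera("wrist");pc=cloud(c,d)
print(circle_at(pc,d,(458,105),(8,16),30))
go([458,105.5,2],0.172)
cv2.imwrite("pics/w3.png",p[:,:,::-1])
E
```

```text
t 4.47 tcp [458.  105.5  81.3] gap 50.9 F [ 1.4  0.5 -0.8] q [ 0.14  0.34  1.92  0.    0.88 -0.04]
(np.int64(1657), array([456.8, 105.9]), 17.9, 10.6)
slide [ 2.646e-01  1.000e-04 -2.000e-04] twist [0.0001 0.0002 0.    ] phi now 0.172 tcp [458.  105.5  81.4]
```

View pics/w3.png

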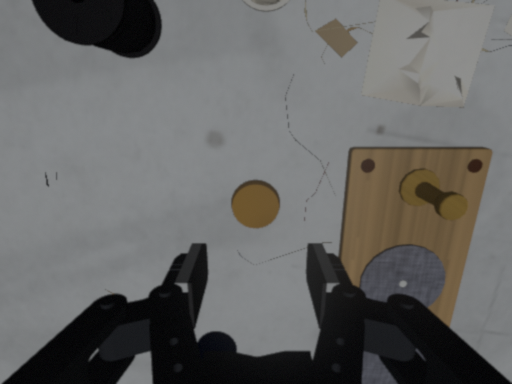

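Wax sits at (255,203) midway between the fingers, measured at (456.8,105.9). Descend and grip.

Request:
servo_tool(
  increments=[
    {"slide": [0.15,0,-0.003],"twist": [0,0,0],"grip": 0.2},
    {"slide": [0.25,0,-0.003],"twist": [0,0,0],"grip": 0.2},
    {"slide": [0.265,0,-0.003],"twist": [0,0,0],"grip": 0.2},
    {"slide": [0.265,0,-0.003],"twist": [0,0,0],"grip": -0.3},
    {"slide": [0.265,0,-0.003],"twist": [0,0,0],"grip": -0.3},
  ],
)

```text
time_s: 5.15
tcp_pos: [457.8, 105.4, 2.9]
ee_rot: [-0.132, 1.565, 0.132]
wrist_force: [0.5, -0.1, 0.4]
finger_gap: 31.6
```

Request:
servo_tool(
  increments=[
    {"slide": [0,0,0],"twist": [0,0,0],"grip": -0.3},
    {"slide": [0,0,0],"twist": [0,0,0],"grip": -0.3},
    {"slide": [-0.1,0,0],"twist": [0,0,0],"grip": -0.3},
    {"slide": [-0.25,0,0],"twist": [0,0,0],"grip": -0.3},
    {"slide": [-0.3,0,0],"twist": [0,0,0],"grip": -0.3},
  ],
)

```text
time_s: 5.78
tcp_pos: [458.5, 105.5, 94.5]
ee_rot: [-0.132, 1.562, 0.132]
wrist_force: [0.4, 1.1, -0.0]
finger_gap: 31.9
```

Run:
```python
from h import *
st();c=cam("wrist");p,d=ctrl.camera("wrist")
go([584,62.6,90],0.172)
cv2.imwrite("pics/w4.png",p[:,:,::-1])
```

```text
t 5.78 tcp [458.5 105.5  94.5] gap 31.9 F [ 0.4  1.1 -0. ] q [ 0.14  0.32  1.91  0.    0.91 -0.03]
slide [ 0.0202 -0.2111  0.3866] twist [-0.0022  0.0041  0.0001] phi now 0.168 tcp [459.  105.6  95.3]
```

View pics/w4.png

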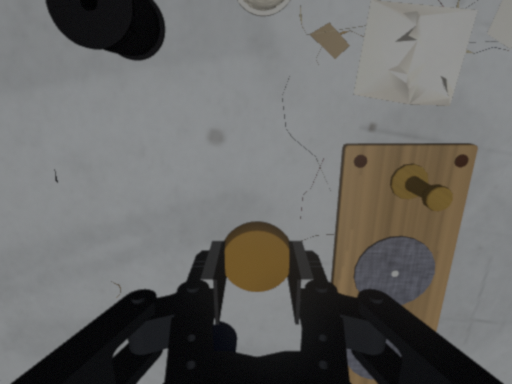

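Run:
```python
from h import *
st();c=cam("wrist");p,d=ctrl.camera("wrist");pc=cloud(c,d)
h=cv2.cvtColor(p,cv2.COLOR_RGB2HSV);m=(h[...,1]>130)&(h[...,0]>8)&(h[...,0]<25)
m[:200]=0;m[:,:200]=0;m[:,310:]=0
P=pc[m];print(m.sum(),np.percentile(P,[3,50,97],axis=0).round(1))
mec=cv2.minEnclosingCircle(P[P[:,2]>np.median(P[:,2])-3][:,:2].astype(np.float32));print(mec)
s=ctrl.state();R0=R.from_rotvec(s["ee_rot"]).as_matrix();Q=(P-s["tcp_pos"])@R0;print(np.percentile(Q,[1,50,99],axis=0).round(1))
```

```text
t 5.83 tcp [459.  105.6  95.3] gap 32.4 F [ 0.1 -0.6  1. ] q [ 0.14  0.32  1.91  0.    0.91 -0.03]
3339 [[443.9  92.4 101.8]
 [458.3 108.  103.4]
 [473.1 122.  104.5]]
((454.27105712890625, 137.69110107421875), 48.43500900268555)
[[-11.  -14.4 -15.1]
 [ -9.5   2.5   0.3]
 [ -7.   17.5  16.2]]
```

Wax is held level and undisturbed, about 1.7 mm off in tool y, so I'll correct for that when placing it.

```bash
python3 -c "
from h import *
go([584.3,61,60],0.172)"
```

```text
slide [ 0.1152 -0.2165  0.3879] twist [-0.0023  0.0033  0.0001] phi now 0.168 tcp [458.5 105.5  93.9]
```

Request:
servo_tool(
  increments=[
    {"slide": [0.0,-0.216,0.388],"twist": [0,0,0],"grip": -0.3},
    {"slide": [0.0,-0.216,0.388],"twist": [0,0,0],"grip": -0.3},
    {"slide": [0.1,-0.216,0.388],"twist": [0,0,0],"grip": -0.3},
    {"slide": [0.2,-0.216,0.388],"twist": [0,0,0],"grip": -0.3},
    {"slide": [0.2,-0.216,0.388],"twist": [0,0,0],"grip": -0.3},
  ],
)

```text
time_s: 6.5
tcp_pos: [579.3, 60.5, 28.4]
ee_rot: [-0.132, 1.575, 0.132]
wrist_force: [-0.2, -0.0, -0.7]
finger_gap: 32.1
```

```bash
python3 -c "
from h import *
st();go([584.3,61,18],0.172)"
```

```text
t 6.5 tcp [579.3  60.5  28.4] gap 32.1 F [-0.2 -0.  -0.7] q [ 0.03  0.54  1.72 -0.    0.89 -0.14]
slide [ 0.0345 -0.0013  0.0171] twist [-0.0025 -0.005  -0.0007] phi now 0.168 tcp [579.3  60.5  28.4]
```

Request:
servo_tool(
  increments=[
    {"slide": [0,0,0],"twist": [0,0,0],"grip": -0.3},
    {"slide": [0,0,0],"twist": [0,0,0],"grip": -0.3},
  ],
)

```text
time_s: 6.75
tcp_pos: [583.2, 61.1, 33.0]
ee_rot: [-0.132, 1.565, 0.132]
wrist_force: [0.1, -0.3, -0.1]
finger_gap: 31.9
```

```bash
python3 -c "
from h import *
st();go([584.3,61,18],0.172)"
```

```text
t 6.75 tcp [583.2  61.1  33. ] gap 31.9 F [ 0.1 -0.3 -0.1] q [ 0.03  0.53  1.72  0.    0.89 -0.14]
slide [ 0.05   -0.0008  0.0035] twist [-0.0021  0.0014  0.0002] phi now 0.169 tcp [583.2  61.1  33. ]
```

Request:
servo_tool(
  increments=[
    {"slide": [0.03,0,0.003],"twist": [0,0,0],"grip": -0.3},
    {"slide": [0.047,0,0.003],"twist": [0,0,0],"grip": -0.3},
    {"slide": [0.047,0,0.003],"twist": [0,0,0],"grip": -0.3},
    {"slide": [0.047,0,0.003],"twist": [0,0,0],"grip": 0.2},
    {"slide": [0.047,0,0.003],"twist": [0,0,0],"grip": 0.2},
  ],
)

```text
time_s: 7.38
tcp_pos: [583.2, 61.0, 17.6]
ee_rot: [-0.132, 1.567, 0.132]
wrist_force: [-0.4, -0.0, -0.1]
finger_gap: 51.4
```

Request:
servo_tool(
  increments=[
    {"slide": [-0.1,0,0],"twist": [0,0,0],"grip": 0.2},
    {"slide": [-0.3,0,0],"twist": [0,0,0],"grip": 0.2},
    {"slide": [-0.5,0,0],"twist": [0,0,0],"grip": 0.6},
    {"slide": [-0.5,0,0],"twist": [0,0,0],"grip": 0.6},
    {"slide": [-0.5,0,0],"twist": [0,0,0],"grip": 0.6},
  ],
)

```text
time_s: 8.0
tcp_pos: [582.8, 61.0, 167.6]
ee_rot: [-0.132, 1.567, 0.132]
wrist_force: [-0.4, -0.4, -0.4]
finger_gap: 68.0
```

Run:
```python
from h import *
st();c=cam("wrist");p,d=ctrl.camera("wrist");pc=cloud(c,d)
print(circle_at(pc,d,(584,62.6),(22,32),34));go([438,256.5,130],0.172)
cv2.imwrite("pics/w5.png",p[:,:,::-1])
```

```text
t 8.0 tcp [582.8  61.  167.6] gap 68.0 F [-0.4 -0.4 -0.4] q [ 0.03  0.38  1.57 -0.    1.19 -0.14]
(np.int64(1026), array([582.9,  61.7]), 18.0, 25.5)
slide [ 0.1229  0.723  -0.3637] twist [-0.0023 -0.0016 -0.0002] phi now 0.168 tcp [582.   61.  166.5]
```

View pics/w5.png

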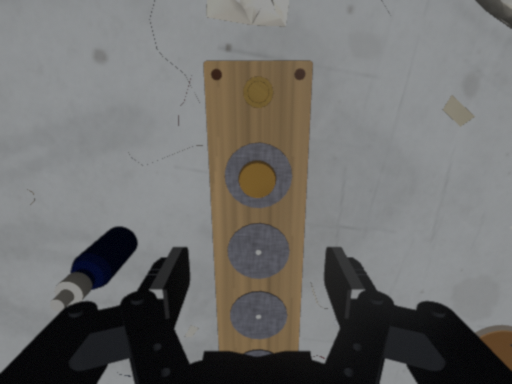

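Wax is centred on P1 at (257,179), measured (582.9,61.7). Next is the white spool.

Request:
servo_tool(
  increments=[
    {"slide": [0,0.723,-0.364],"twist": [0,0,0],"grip": 0.6},
    {"slide": [0,0.723,-0.364],"twist": [0,0,0],"grip": 0.6},
    {"slide": [0,0.723,-0.364],"twist": [0,0,0],"grip": 0.6},
    {"slide": [0,0.723,-0.364],"twist": [0,0,0],"grip": 0.6},
    {"slide": [0.1,0.723,-0.364],"twist": [0,0,0],"grip": 0.6},
  ],
)

```text
time_s: 8.68
tcp_pos: [436.9, 259.6, 137.2]
ee_rot: [-0.135, 1.567, 0.137]
wrist_force: [1.7, -1.3, 0.5]
finger_gap: 68.4
```

Request:
servo_tool(
  increments=[
    {"slide": [0,0,0],"twist": [0,0,0],"grip": 0.6},
    {"slide": [0,0,0],"twist": [0,0,0],"grip": 0.6},
  ],
)

```text
time_s: 8.93
tcp_pos: [439.1, 256.0, 137.0]
ee_rot: [-0.133, 1.569, 0.131]
wrist_force: [1.1, -0.2, 0.1]
finger_gap: 68.0
```

Run:
```python
from h import *
st();c=cam("wrist");p,d=ctrl.camera("wrist");pc=cloud(c,d)
print(circle_at(pc,d,(438,256),(54,66),32));go([438,256.5,25],0.172)
cv2.imwrite("pics/w6.png",p[:,:,::-1])
```

```text
t 8.93 tcp [439.1 256.  137. ] gap 68.0 F [ 1.1 -0.2  0.1] q [ 0.44  0.31  1.77 -0.    1.06  0.28]
(np.int64(2360), array([437.5, 256.7]), 22.0, 58.6)
slide [ 0.3753  0.0025 -0.0054] twist [-0.003  -0.0004  0.0002] phi now 0.167 tcp [439.8 256.1 137.6]
```

View pics/w6.png

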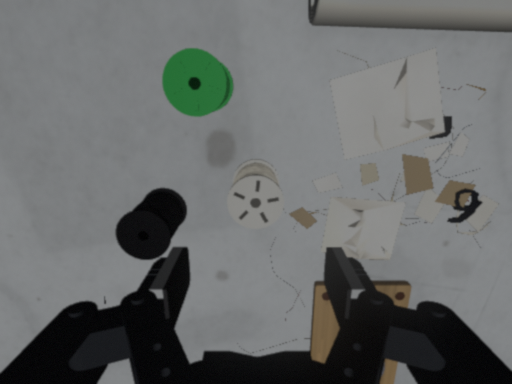

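The white spool with its slotted flange is at (255,200), black at (145,230), green at (195,82). Grasp the white one.

Request:
servo_tool(
  increments=[
    {"slide": [0.2,0.002,-0.006],"twist": [0,0,0],"grip": 0.6},
    {"slide": [0.4,0.002,-0.006],"twist": [0,0,0],"grip": 0.6},
    {"slide": [0.4,0.002,-0.006],"twist": [0,0,0],"grip": 0.6},
    {"slide": [0.4,0.002,-0.006],"twist": [0,0,0],"grip": -0.2},
    {"slide": [0.4,0.002,-0.006],"twist": [0,0,0],"grip": -0.2},
  ],
)

```text
time_s: 9.6
tcp_pos: [439.9, 257.7, 20.6]
ee_rot: [-0.13, 1.561, 0.133]
wrist_force: [0.3, -0.4, 0.5]
finger_gap: 42.5
```

Request:
servo_tool(
  increments=[
    {"slide": [0,0,0],"twist": [0,0,0],"grip": -0.2},
    {"slide": [0,0,0],"twist": [0,0,0],"grip": -0.2},
    {"slide": [-0.1,0,0],"twist": [0,0,0],"grip": -0.2},
    {"slide": [-0.3,0,0],"twist": [0,0,0],"grip": -0.2},
    {"slide": [-0.5,0,0],"twist": [0,0,0],"grip": -0.2},
  ],
)

```text
time_s: 10.22
tcp_pos: [437.1, 256.7, 170.4]
ee_rot: [-0.132, 1.566, 0.133]
wrist_force: [1.0, 1.4, -0.6]
finger_gap: 42.6
```

Run:
```python
from h import *
st();c=cam("wrist");p,d=ctrl.camera("wrist");pc=cloud(c,d)
go([612.9,-104.7,160],0.172)
s=ctrl.state();R0=R.from_rotvec(s["ee_rot"]).as_matrix();Q=(pc-s["tcp_pos"])@R0
# spool top is above: print pts with x tool -50..-36 
m=(d>0)&(np.abs(Q[...,2])<28)&(np.abs(Q[...,1])<45)&(Q[...,0]>-52)&(Q[...,0]<-5);P=Q[m]
print(m.sum(),np.percentile(P,[1,20,50,80,99],axis=0).round(1))
cv2.imwrite("pics/w7.png",p[:,:,::-1])
```

```text
t 10.22 tcp [437.1 256.7 170.4] gap 42.6 F [ 1.   1.4 -0.6] q [ 0.45  0.27  1.73 -0.    1.14  0.28]
slide [ 0.0616 -1.2913  0.3581] twist [-0.0021  0.0096 -0.0027] phi now 0.169 tcp [441.7 259.  178.5]
12428 [[-49.5 -21.1 -27.5]
 [-30.8  -7.  -15.9]
 [-30.1   6.3  -2.1]
 [-23.4  12.8  13.7]
 [ -6.1  19.5  27.1]]
```

View pics/w7.png

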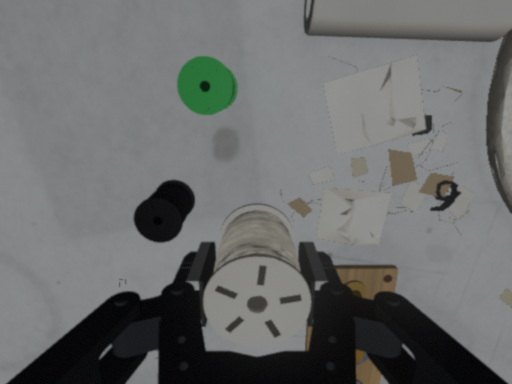

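Run:
```python
from h import *
st();c=cam("wrist");p,d=ctrl.camera("wrist");pc=cloud(c,d)
s=ctrl.state();R0=R.from_rotvec(s["ee_rot"]).as_matrix();Q=(pc-c[2]+c[2]-s["tcp_pos"])@R0
for r in range(230,350,10): print(r,Q[r,258].round(1),d[r,258])
p,d=ctrl.camera("side");c=cam("side")
u,v=proj(c,s["tcp_pos"]).astype(int);print(u,v)
cv2.imwrite("pics/s7.png",cv2.resize(p[max(0,v-70):v+70,u-90:u+90,::-1],None,fx=4,fy=4))
```

```text
t 10.28 tcp [441.7 259.  178.5] gap 42.8 F [2.  1.2 4.4] q [ 0.45  0.26  1.72 -0.    1.14  0.28]
230 [-13.6  19.6   0.4] 143.02715
240 [-24.3  19.9   0.3] 132.81865
250 [-31.3  18.8   0.3] 126.49645
260 [-41.   19.8   0.3] 116.99164
270 [-41.5  15.7   0.3] 117.80016
280 [-41.3  11.1   0.3] 119.42175
290 [-41.9   6.9   0.3] 120.251114
300 [-33.8  -4.    0.3] 131.31602
310 [-39.6  -4.5   0.3] 126.024025
320 [-40.7  -8.6   0.3] 126.30636
330 [-41.2 -13.3   0.3] 127.300125
340 [-40.5 -19.1   0.3] 129.76907
224 100
```

View pics/s7.png

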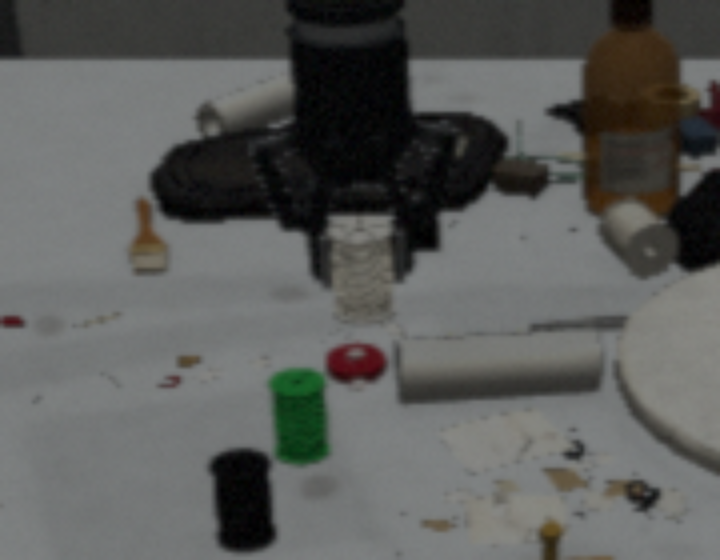

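The spool is held upright and not slipped: its top is 43 mm above the TCP, so its bottom is 17 mm below. Carry it to P3.

Request:
servo_tool(
  increments=[
    {"slide": [0,-0.7,0.2],"twist": [0,0,0],"grip": -0.2},
    {"slide": [0,-0.7,0.2],"twist": [0,0,0],"grip": -0.2},
    {"slide": [0,-0.7,0.2],"twist": [0,0,0],"grip": -0.2},
    {"slide": [0,-0.7,0.2],"twist": [0,0,0],"grip": -0.2},
    {"slide": [0,-0.9,0.25],"twist": [0,0,0],"grip": -0.2},
  ],
)

```text
time_s: 11.0
tcp_pos: [555.4, 3.0, 166.8]
ee_rot: [-0.132, 1.569, 0.134]
wrist_force: [0.1, 0.4, -0.4]
finger_gap: 43.3
```

Request:
servo_tool(
  increments=[
    {"slide": [0.1,-0.35,0.09],"twist": [0,0,0],"grip": -0.2},
    {"slide": [0.15,-0.35,0.09],"twist": [0,0,0],"grip": -0.2},
    {"slide": [0.2,-0.35,0.09],"twist": [0,0,0],"grip": -0.2},
    {"slide": [0.2,-0.35,0.09],"twist": [0,0,0],"grip": -0.2},
    {"slide": [0.2,-0.35,0.09],"twist": [0,0,0],"grip": -0.2},
  ],
)

```text
time_s: 11.62
tcp_pos: [600.2, -94.5, 107.9]
ee_rot: [-0.133, 1.567, 0.134]
wrist_force: [0.7, -0.6, -0.9]
finger_gap: 43.0
```

Run:
```python
from h import *
st();go([612.9,-104.7,33],0.172)
```

```text
t 11.62 tcp [600.2 -94.5 107.9] gap 43.0 F [ 0.7 -0.6 -0.9] q [-0.23  0.46  1.59  0.    1.08 -0.4 ]
slide [ 0.2497 -0.041   0.0363] twist [-0.0015 -0.0003 -0.0004] phi now 0.17 tcp [600.2 -94.5 107.9]
```

Request:
servo_tool(
  increments=[
    {"slide": [0.0,-0.041,0.036],"twist": [0,0,0],"grip": -0.2},
    {"slide": [0.1,-0.041,0.036],"twist": [0,0,0],"grip": -0.2},
    {"slide": [0.2,-0.041,0.036],"twist": [0,0,0],"grip": -0.2},
    {"slide": [0.22,-0.041,0.036],"twist": [0,0,0],"grip": -0.2},
    {"slide": [0.22,-0.041,0.036],"twist": [0,0,0],"grip": -0.2},
  ],
)

```text
time_s: 12.25
tcp_pos: [614.4, -106.1, 42.2]
ee_rot: [-0.133, 1.566, 0.132]
wrist_force: [0.0, -0.1, -0.3]
finger_gap: 42.7
```

Run:
```python
from h import *
st();go([612.9,-104.7,33],0.172)
```

```text
t 12.25 tcp [ 614.4 -106.1   42.2] gap 42.7 F [ 0.  -0.1 -0.3] q [-0.24  0.56  1.62 -0.    0.96 -0.41]
slide [ 0.0308  0.0053 -0.0041] twist [-0.0019  0.0005  0.0003] phi now 0.169 tcp [ 614.4 -106.1   42.2]
```

Request:
servo_tool(
  increments=[
    {"slide": [0.02,0.005,-0.004],"twist": [0,0,0],"grip": -0.2},
    {"slide": [0.03,0.005,-0.004],"twist": [0,0,0],"grip": -0.2},
    {"slide": [0.03,0.005,-0.004],"twist": [0,0,0],"grip": -0.2},
  ],
)

```text
time_s: 12.62
tcp_pos: [613.0, -104.9, 35.3]
ee_rot: [-0.133, 1.564, 0.132]
wrist_force: [-3.1, -0.1, 10.7]
finger_gap: 43.3
```

Request:
servo_tool(
  increments=[
    {"slide": [0.002,0,0],"twist": [0,0,0],"grip": 0.5},
    {"slide": [0.002,0,0],"twist": [0,0,0],"grip": 0.6},
    {"slide": [0.002,0,0],"twist": [0,0,0],"grip": 0.6},
    {"slide": [-0.2,0,0],"twist": [0,0,0],"grip": 0.6},
    {"slide": [-0.4,0,0],"twist": [0,0,0],"grip": 0.6},
  ],
)

```text
time_s: 13.25
tcp_pos: [611.4, -104.6, 152.7]
ee_rot: [-0.131, 1.57, 0.133]
wrist_force: [0.9, -0.4, -0.1]
finger_gap: 68.3
```

Run:
```python
from h import *
st();go([443.9,-38.1,170],0.172)
```

```text
t 13.25 tcp [ 611.4 -104.6  152.7] gap 68.3 F [ 0.9 -0.4 -0.1] q [-0.24  0.44  1.51  0.    1.2  -0.41]
slide [-0.0559  0.3123 -0.5133] twist [-0.0023 -0.0019 -0.0008] phi now 0.168 tcp [ 611.4 -104.6  152.7]
```

Spool released on P3 after first contact at 10.7 N. Now to above the bottle.

Request:
servo_tool(
  increments=[
    {"slide": [-0.1,0.05,0],"twist": [0,0,0],"grip": 0.2},
    {"slide": [-0.1,0.312,-0.513],"twist": [0,0,0],"grip": 0.2},
    {"slide": [-0.1,0.312,-0.513],"twist": [0,0,0],"grip": 0.2},
    {"slide": [-0.1,0.312,-0.513],"twist": [0,0,0],"grip": 0.2},
    {"slide": [-0.1,0.312,-0.513],"twist": [0,0,0],"grip": 0.2},
  ],
)

```text
time_s: 13.88
tcp_pos: [439.5, -37.0, 182.1]
ee_rot: [-0.132, 1.571, 0.134]
wrist_force: [0.0, 0.1, 0.9]
finger_gap: 51.3
```

Request:
servo_tool(
  increments=[
    {"slide": [0,0,0],"twist": [0,0,0],"grip": 0.2},
    {"slide": [0,0,0],"twist": [0,0,0],"grip": 0.2},
  ],
)

```text
time_s: 14.12
tcp_pos: [446.4, -38.8, 182.9]
ee_rot: [-0.132, 1.565, 0.132]
wrist_force: [0.4, 0.4, -0.0]
finger_gap: 51.1
```

Run:
```python
from h import *
st();c=cam("wrist");p,d=ctrl.camera("wrist");pc=cloud(c,d)
print("tip",circle_at(pc,d,(444,-38),(111,122),18));print("collar",circle_at(pc,d,(444,-38),(95,107),25));print(circle_at(pc,d,(444,-38),(30,60),30));go([443.9,-38.1,84],0.172)
cv2.imwrite("pics/w8.png",p[:,:,::-1])
```

```text
t 14.12 tcp [446.4 -38.8 182.9] gap 51.1 F [ 0.4  0.4 -0. ] q [-0.18  0.18  1.83 -0.    1.13 -0.35]
tip (np.int64(174), array([443.4, -37.8]), 5.7, 113.6)
collar (np.int64(451), array([443.7, -38.1]), 11.6, 99.1)
(np.int64(215), array([444.7, -32.7]), 17.5, 46.2)
slide [ 0.3292  0.0036 -0.0077] twist [-0.0025  0.0006  0.0002] phi now 0.168 tcp [446.3 -38.8 182.8]
```

View pics/w8.png

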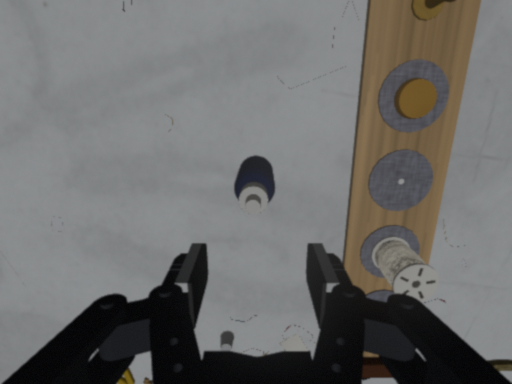

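The bottle collar at (255,197) lies between the fingers and measures (443.6,-38). Descend and grip the collar.

Request:
servo_tool(
  increments=[
    {"slide": [0.15,0.003,-0.009],"twist": [0,0,0],"grip": 0.2},
    {"slide": [0.28,0.003,-0.009],"twist": [0,0,0],"grip": 0.2},
    {"slide": [0.325,0.003,-0.009],"twist": [0,0,0],"grip": 0.2},
    {"slide": [0.325,0.003,-0.009],"twist": [0,0,0],"grip": 0.2},
    {"slide": [0.325,0.003,-0.009],"twist": [0,0,0],"grip": -0.1},
  ],
)

```text
time_s: 14.8
tcp_pos: [443.0, -38.2, 85.5]
ee_rot: [-0.132, 1.566, 0.132]
wrist_force: [-0.3, -0.1, -0.3]
finger_gap: 38.7
```

Request:
servo_tool(
  increments=[
    {"slide": [0,0,0],"twist": [0,0,0],"grip": -0.7},
    {"slide": [0,0,0],"twist": [0,0,0],"grip": -0.7},
    {"slide": [0,0,0],"twist": [0,0,0],"grip": -0.7},
    {"slide": [0,0,0],"twist": [0,0,0],"grip": -0.7},
  ],
)

```text
time_s: 15.3
tcp_pos: [442.9, -38.1, 86.3]
ee_rot: [-0.133, 1.564, 0.132]
wrist_force: [-0.6, -0.3, 6.6]
finger_gap: 19.7
```

Run:
```python
from h import *
st()
p,d=ctrl.camera("side");u,v=216,201
cv2.imwrite("pics/s9.png",cv2.resize(p[v-70:v+50,u-80:u+80,::-1],None,fx=4,fy=4))
```

```text
t 15.3 tcp [442.9 -38.1  86.3] gap 19.7 F [-0.6 -0.3  6.6] q [-0.18  0.3   1.97 -0.    0.87 -0.35]
```

View pics/s9.png

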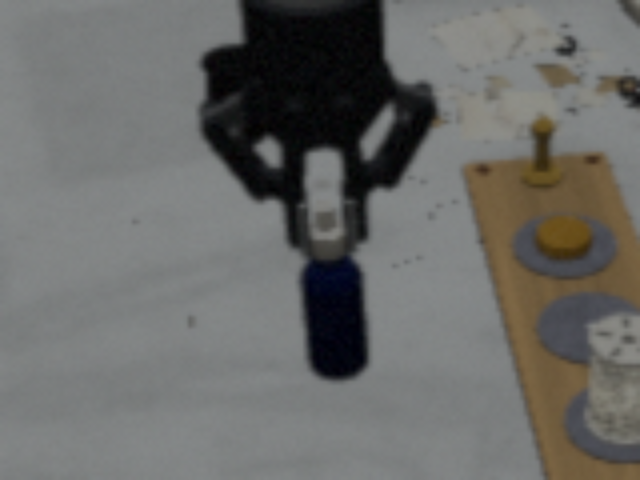

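The side view shows the collar gripped with the bottle upright. Lift and carry to P4 with the bottom above spool height.

Request:
servo_tool(
  increments=[
    {"slide": [-0.03,0,0],"twist": [0,0,0],"grip": -0.7},
    {"slide": [-0.1,0,0],"twist": [0,0,0],"grip": -0.7},
    {"slide": [-0.2,0,0],"twist": [0,0,0],"grip": -0.7},
    {"slide": [-0.3,0,0],"twist": [0,0,0],"grip": -0.7},
    {"slide": [-0.32,0,0],"twist": [0,0,0],"grip": -0.7},
  ],
)

```text
time_s: 15.98
tcp_pos: [443.1, -38.1, 183.2]
ee_rot: [-0.133, 1.563, 0.131]
wrist_force: [0.8, -0.8, -2.3]
finger_gap: 19.4
```

Run:
```python
from h import *
st();go([627.4,-188.4,182],0.172)
c=cam("wrist");p,d=ctrl.camera("wrist");cv2.imwrite("pics/w10.png",p[:,:,::-1])
p,d=ctrl.camera("side");u,v=216,181
cv2.imwrite("pics/s10.png",cv2.resize(p[v-90:v+60,u-80:u+80,::-1],None,fx=3,fy=3))
```

```text
t 15.97 tcp [443.1 -38.1 183.2] gap 19.4 F [ 0.8 -0.8 -2.3] q [-0.18  0.17  1.84  0.    1.13 -0.35]
slide [ 0.007  -0.597   0.5217] twist [-0.0023  0.0026  0.0009] phi now 0.168 tcp [443.1 -38.1 183.2]
```

View pics/w10.png

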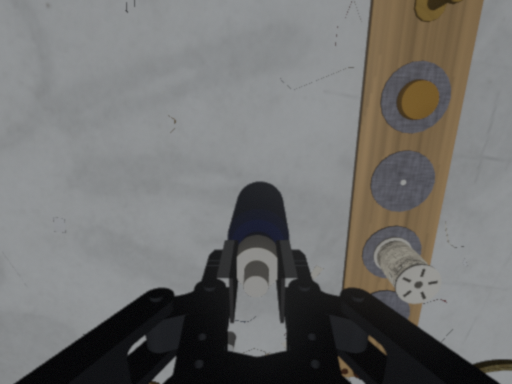

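View pics/s10.png

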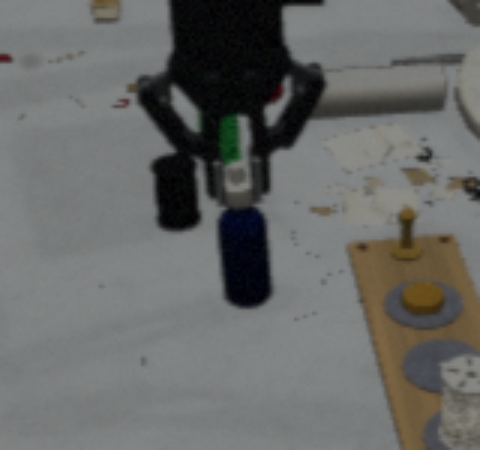

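Request:
servo_tool(
  increments=[
    {"slide": [0,-0.15,0.13],"twist": [0,0,0],"grip": -0.7},
    {"slide": [0,-0.3,0.26],"twist": [0,0,0],"grip": -0.7},
    {"slide": [0,-0.45,0.39],"twist": [0,0,0],"grip": -0.7},
    {"slide": [0,-0.55,0.48],"twist": [0,0,0],"grip": -0.7},
    {"slide": [0,-0.597,0.522],"twist": [0,0,0],"grip": -0.7},
  ],
)

```text
time_s: 16.7
tcp_pos: [627.1, -189.7, 178.3]
ee_rot: [-0.131, 1.57, 0.132]
wrist_force: [0.3, 0.6, -1.7]
finger_gap: 19.1
```

Request:
servo_tool(
  increments=[
    {"slide": [0.05,0,0],"twist": [0,0,0],"grip": -0.7},
    {"slide": [0.12,0,0],"twist": [0,0,0],"grip": -0.7},
    {"slide": [0.18,0,0],"twist": [0,0,0],"grip": -0.7},
    {"slide": [0.22,0,0],"twist": [0,0,0],"grip": -0.7},
    {"slide": [0.22,0,0],"twist": [0,0,0],"grip": -0.7},
  ],
)

```text
time_s: 17.32
tcp_pos: [625.0, -187.5, 113.7]
ee_rot: [-0.131, 1.57, 0.134]
wrist_force: [0.4, 0.8, -0.0]
finger_gap: 19.5
```

```bash
python3 - <<'E'
from h import *
st();go([627.4,-188.4,101],0.172)
for n,(u,v) in dict(side=(297,240),scene=(323,210)).items():
    p,d=ctrl.camera(n);cv2.imwrite(f"pics/{n}11.png",cv2.resize(p[v-75:v+75,u-80:u+80,::-1],None,fx=3,fy=3,interpolation=cv2.INTER_CUBIC))
E
python3 -c "
import cv2,numpy as np
cv2.imwrite('pics/c11.png',cv2.resize(np.hstack([cv2.imread(f'pics/{n}11.png') for n in('side','scene')]),(800,375)))"
```

```text
t 17.32 tcp [ 625.  -187.5  113.7] gap 19.5 F [ 0.4  0.8 -0. ] q [-0.36  0.51  1.48  0.    1.15 -0.52]
slide [ 0.0423 -0.0044  0.0074] twist [-0.0021 -0.0017 -0.001 ] phi now 0.169 tcp [ 625.  -187.5  113.7]
```

View pics/c11.png

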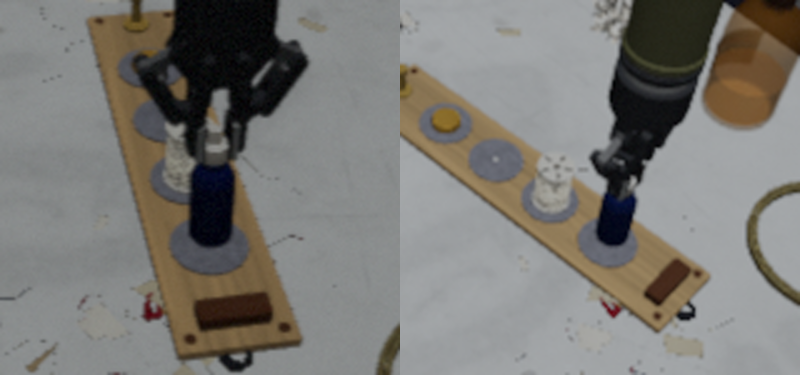

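Request:
servo_tool(
  increments=[
    {"slide": [0.02,-0.004,0.006],"twist": [0,0,0],"grip": -0.7},
    {"slide": [0.03,-0.004,0.006],"twist": [0,0,0],"grip": -0.7},
    {"slide": [0.035,-0.004,0.006],"twist": [0,0,0],"grip": -0.7},
    {"slide": [0.035,-0.004,0.006],"twist": [0,0,0],"grip": -0.7},
  ],
)

```text
time_s: 17.92
tcp_pos: [628.2, -189.1, 104.6]
ee_rot: [-0.132, 1.567, 0.132]
wrist_force: [-0.3, 0.7, -1.5]
finger_gap: 19.5
```

Request:
servo_tool(
  increments=[
    {"slide": [0.006,0.0015,-0.002],"twist": [0,0,0],"grip": -0.7},
    {"slide": [0.009,0.0015,-0.002],"twist": [0,0,0],"grip": -0.7},
    {"slide": [0.009,0.0015,-0.002],"twist": [0,0,0],"grip": -0.7},
  ],
)

```text
time_s: 18.3
tcp_pos: [627.5, -188.7, 101.9]
ee_rot: [-0.132, 1.567, 0.132]
wrist_force: [0.7, -0.5, -0.5]
finger_gap: 19.5
```

Request:
servo_tool(
  increments=[
    {"slide": [0.003,0,0],"twist": [0,0,0],"grip": -0.7},
    {"slide": [0.006,0,0],"twist": [0,0,0],"grip": -0.7},
    {"slide": [0.006,0,0],"twist": [0,0,0],"grip": -0.7},
  ],
)

```text
time_s: 18.68
tcp_pos: [628.1, -189.0, 101.3]
ee_rot: [-0.133, 1.565, 0.132]
wrist_force: [-0.5, 0.4, 5.9]
finger_gap: 19.5
```

Touching down with 5.9 N; release slowly.

Request:
servo_tool(
  increments=[
    {"slide": [0,0,0],"twist": [0,0,0],"grip": -0.3},
    {"slide": [0,0,0],"twist": [0,0,0],"grip": 0},
    {"slide": [0,0,0],"twist": [0,0,0],"grip": 0.2},
    {"slide": [0,0,0],"twist": [0,0,0],"grip": 0.2},
    {"slide": [-0.1,0,0],"twist": [0,0,0],"grip": 0.2},
  ],
)

```text
time_s: 19.3
tcp_pos: [625.4, -187.9, 127.6]
ee_rot: [-0.13, 1.573, 0.135]
wrist_force: [0.3, 0.6, 0.1]
finger_gap: 51.3
```

Request:
servo_tool(
  increments=[
    {"slide": [-0.1,0,0],"twist": [0,0,0],"grip": 0.2},
    {"slide": [-0.3,0,0],"twist": [0,0,0],"grip": 0.2},
    {"slide": [-0.4,0,0],"twist": [0,0,0],"grip": 0.2},
    {"slide": [-0.4,0,0],"twist": [0,0,0],"grip": 0.2},
  ],
)

```text
time_s: 19.8
tcp_pos: [629.5, -189.4, 253.8]
ee_rot: [-0.135, 1.56, 0.13]
wrist_force: [-0.2, -0.6, -0.6]
finger_gap: 51.3
```

Run:
```python
from h import *
st();c=cam("wrist");p,d=ctrl.camera("wrist");pc=cloud(c,d)
print("tip",circle_at(pc,d,(627,-188),(124,138),20));print("collar",circle_at(pc,d,(627,-188),(109,122),25))
print("spool",circle_at(pc,d,(613,-105),(68,82),34))
go([446,-267.5,120],0.172)
cv2.imwrite("pics/w12.png",p[:,:,::-1])
```

```text
t 19.8 tcp [ 629.5 -189.4  253.8] gap 51.3 F [-0.2 -0.6 -0.6] q [-0.36  0.4   1.3  -0.    1.44 -0.52]
tip (np.int64(125), array([ 628.5, -188.8]), 5.5, 128.4)
collar (np.int64(317), array([ 628.9, -189.2]), 11.6, 114.1)
spool (np.int64(1551), array([ 613. , -105.3]), 21.8, 73.5)
slide [ 0.4365 -0.1559 -0.6433] twist [-0.0023  0.0015  0.0009] phi now 0.168 tcp [ 628.1 -188.9  251.3]
```

View pics/w12.png

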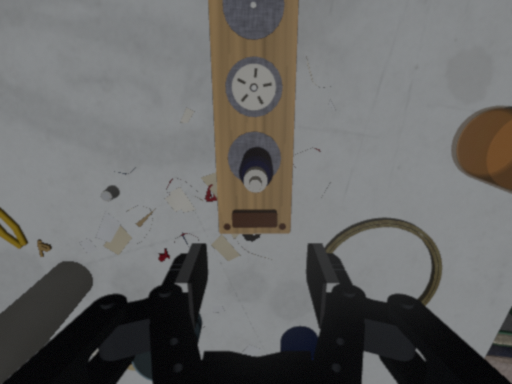

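Bottle (628.6,-189.0) and spool (613.0,-105.3) are both centred and upright. Thimble next; first I check the clearance to the tall grey cylinder.

Run:
```python
from h import *
for n in("scene","side"):
    c=cam(n);p,d=ctrl.camera(n);pc=cloud(c,d)
    m=(d>0)&(pc[...,2]>60)&(np.hypot(pc[...,0]-446,pc[...,1]+267)<220)&(pc[...,2]<260)&(pc[...,0]<590)
    P=pc[m];print(n,m.sum(),np.percentile(P,[2,50,98],axis=0).round(0))
    go([446,-267.5,120],0.172)
```

```text
scene 1751 [[ 359. -466.   62.]
 [ 380. -423.  169.]
 [ 573. -390.  190.]]
slide [ 0.4323 -0.1584 -0.639 ] twist [-0.0023 -0.0004 -0.0002] phi now 0.168 tcp [ 627.1 -188.6  249.6]
side 3422 [[ 364. -447.   62.]
 [ 399. -435.  141.]
 [ 572. -395.  188.]]
slide [ 0.4299 -0.1598 -0.6365] twist [-0.0023 -0.0016 -0.0009] phi now 0.168 tcp [ 626.6 -188.4  248.6]
```

Request:
servo_tool(
  increments=[
    {"slide": [0,-0.159,-0.638],"twist": [0,0,0],"grip": 0},
    {"slide": [0,-0.159,-0.638],"twist": [0,0,0],"grip": 0},
    {"slide": [0.2,-0.159,-0.638],"twist": [0,0,0],"grip": 0},
    {"slide": [0.43,-0.159,-0.638],"twist": [0,0,0],"grip": 0},
    {"slide": [0.43,-0.159,-0.638],"twist": [0,0,0],"grip": 0},
  ],
)

```text
time_s: 20.58
tcp_pos: [442.2, -266.0, 116.8]
ee_rot: [-0.127, 1.574, 0.135]
wrist_force: [-0.3, 0.2, -0.5]
finger_gap: 42.4
```

Request:
servo_tool(
  increments=[
    {"slide": [0.1,0,0],"twist": [0,0,0],"grip": 0},
    {"slide": [0.1,0,0],"twist": [0,0,0],"grip": 0},
    {"slide": [0.1,0,0],"twist": [0,0,0],"grip": 0},
  ],
)

```text
time_s: 20.95
tcp_pos: [446.9, -267.8, 91.1]
ee_rot: [-0.132, 1.567, 0.133]
wrist_force: [0.5, -1.2, -0.2]
finger_gap: 42.8
```

Run:
```python
from h import *
st();c=cam("wrist");p,d=ctrl.camera("wrist");pc=cloud(c,d)
print(circle_at(pc,d,(446,-267.5),(18.5,28),20),circle_at(pc,d,(446,-267.5),(5,28),20));go([446,-267.5,2],0.172)
cv2.imwrite("pics/w13.png",p[:,:,::-1])
```

```text
t 20.95 tcp [ 446.9 -267.8   91.1] gap 42.8 F [ 0.5 -1.2 -0.2] q [-0.62  0.38  1.8   0.    0.96 -0.79]
(np.int64(257), array([ 445.7, -267.8]), 7.2, 21.0) (np.int64(416), array([ 445.6, -267.1]), 8.1, 19.6)
slide [ 0.2991  0.003  -0.0046] twist [-0.0021  0.0004  0.0004] phi now 0.169 tcp [ 447.5 -268.1   91.7]
```

View pics/w13.png

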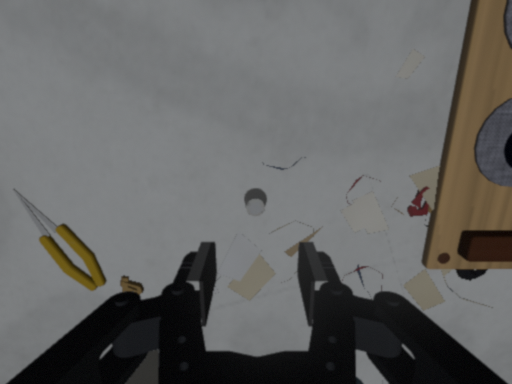

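The thimble at (256,202) is centred between the fingers, measured (445.6,-267.5). Descend and grip.

Request:
servo_tool(
  increments=[
    {"slide": [0.15,0.002,-0.005],"twist": [0,0,0],"grip": 0},
    {"slide": [0.27,0.002,-0.005],"twist": [0,0,0],"grip": 0},
    {"slide": [0.294,0.002,-0.005],"twist": [0,0,0],"grip": 0},
    {"slide": [0.294,0.002,-0.005],"twist": [0,0,0],"grip": -0.3},
    {"slide": [0.294,0.002,-0.005],"twist": [0,0,0],"grip": -0.9},
  ],
)

```text
time_s: 21.62
tcp_pos: [446.7, -268.4, 4.7]
ee_rot: [-0.134, 1.564, 0.131]
wrist_force: [-0.5, 1.5, 9.7]
finger_gap: 13.7
```

Request:
servo_tool(
  increments=[
    {"slide": [0,0,0],"twist": [0,0,0],"grip": -0.9},
    {"slide": [0,0,0],"twist": [0,0,0],"grip": -0.9},
    {"slide": [-0.05,0,0],"twist": [0,0,0],"grip": -0.9},
    {"slide": [-0.2,0,0],"twist": [0,0,0],"grip": -0.9},
    {"slide": [-0.4,0,0],"twist": [0,0,0],"grip": -0.9},
  ],
)

```text
time_s: 22.25
tcp_pos: [444.2, -266.8, 124.0]
ee_rot: [-0.131, 1.569, 0.134]
wrist_force: [1.6, 0.1, -0.7]
finger_gap: 13.7
```

Request:
servo_tool(
  increments=[
    {"slide": [-0.05,0,0],"twist": [0,0,0],"grip": -0.9},
    {"slide": [-0.05,0,0],"twist": [0,0,0],"grip": -0.9},
  ],
)

```text
time_s: 22.5
tcp_pos: [445.8, -267.9, 139.7]
ee_rot: [-0.134, 1.564, 0.13]
wrist_force: [0.1, -0.0, -1.2]
finger_gap: 13.3
```

Run:
```python
from h import *
st();c=cam("wrist");p,d=ctrl.camera("wrist");pc=cloud(c,d)
s=ctrl.state();R0=R.from_rotvec(s["ee_rot"]).as_matrix();Q=(pc-s["tcp_pos"])@R0
m=(d>0)&(np.abs(Q[...,2])<5)&(np.abs(Q[...,1])<14)&(Q[...,0]>-35)&(Q[...,0]<15);P=Q[m];print(m.sum(),np.percentile(P,[1,20,50,80,99],axis=0).round(1))
go([598.5,-21.1,150],0.172)
cv2.imwrite("pics/w14.png",cv2.resize(p[180:384,150:370,::-1],None,fx=3,fy=3))
```

```text
t 22.5 tcp [ 445.8 -267.9  139.7] gap 13.3 F [ 0.1 -0.  -1.2] q [-0.62  0.32  1.75 -0.    1.07 -0.79]
936 [[-19.8  -6.1  -4.7]
 [-18.5   0.2  -2.7]
 [-15.6   5.3   0.2]
 [ -4.4   7.1   3. ]
 [  3.8   8.6   4.9]]
slide [-0.0398  0.7228  0.6425] twist [-0.0023  0.      0.    ] phi now 0.168 tcp [ 444.8 -267.2  138.1]
```

View pics/w14.png

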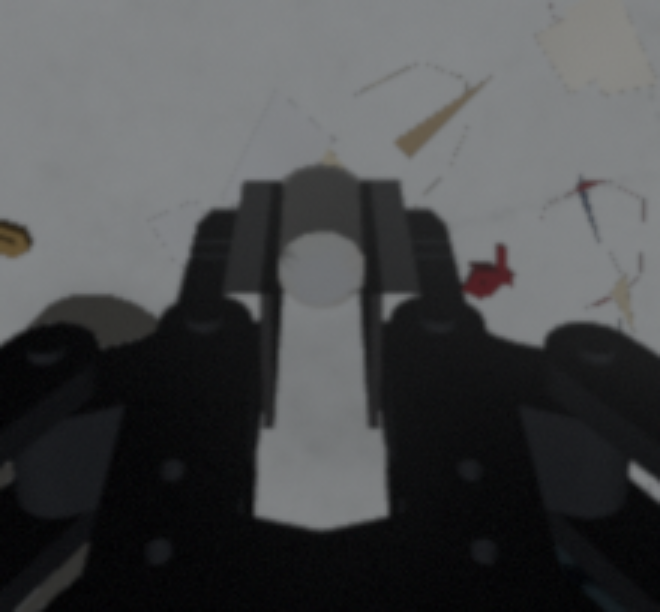

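Thimble held, bottom about 3 mm below the TCP. Carry to P2.

Request:
servo_tool(
  increments=[
    {"slide": [-0.04,0.722,0.642],"twist": [0,0,0],"grip": -0.9},
    {"slide": [-0.04,0.722,0.642],"twist": [0,0,0],"grip": -0.9},
    {"slide": [-0.04,0.722,0.642],"twist": [0,0,0],"grip": -0.9},
    {"slide": [-0.04,0.722,0.642],"twist": [0,0,0],"grip": -0.9},
    {"slide": [-0.04,0.722,0.642],"twist": [0,0,0],"grip": -0.9},
  ],
)

```text
time_s: 23.18
tcp_pos: [598.5, -18.9, 147.2]
ee_rot: [-0.133, 1.571, 0.135]
wrist_force: [-0.8, -0.1, -0.4]
finger_gap: 13.2
```

Request:
servo_tool(
  increments=[
    {"slide": [0,0,0],"twist": [0,0,0],"grip": -0.9},
    {"slide": [0.15,0,0],"twist": [0,0,0],"grip": -0.9},
    {"slide": [0.3,0,0],"twist": [0,0,0],"grip": -0.9},
    {"slide": [0.38,0,0],"twist": [0,0,0],"grip": -0.9},
    {"slide": [0.38,0,0],"twist": [0,0,0],"grip": -0.9},
  ],
)

```text
time_s: 23.8
tcp_pos: [594.7, -22.3, 32.2]
ee_rot: [-0.131, 1.576, 0.133]
wrist_force: [-0.7, 0.6, -0.4]
finger_gap: 13.5
```

Request:
servo_tool(
  increments=[
    {"slide": [0,0,0],"twist": [0,0,0],"grip": -0.9},
  ],
)

```text
time_s: 23.92
tcp_pos: [598.6, -22.3, 35.9]
ee_rot: [-0.132, 1.568, 0.132]
wrist_force: [0.1, 0.4, -0.6]
finger_gap: 13.3
```

```bash
python3 -c "
from h import *
st();go([598.5,-21.5,18.5],0.172)"
```

```text
t 23.93 tcp [598.6 -22.3  35.9] gap 13.3 F [ 0.1  0.4 -0.6] q [-0.11  0.54  1.68 -0.    0.92 -0.28]
slide [0.0581 0.0028 0.0002] twist [-0.0027 -0.0005 -0.    ] phi now 0.168 tcp [598.6 -22.3  35.9]
```

Request:
servo_tool(
  increments=[
    {"slide": [0.03,0.002,0],"twist": [0,0,0],"grip": -0.9},
    {"slide": [0.05,0.002,0],"twist": [0,0,0],"grip": -0.9},
    {"slide": [0.054,0.002,0],"twist": [0,0,0],"grip": -0.9},
    {"slide": [0.054,0.002,0],"twist": [0,0,0],"grip": -0.9},
  ],
)

```text
time_s: 24.42
tcp_pos: [598.8, -21.0, 20.0]
ee_rot: [-0.132, 1.567, 0.132]
wrist_force: [-0.5, -0.3, -0.3]
finger_gap: 13.6
```

Request:
servo_tool(
  increments=[
    {"slide": [0.004,0,0],"twist": [0,0,0],"grip": -0.9},
    {"slide": [0.006,0,0],"twist": [0,0,0],"grip": -0.9},
    {"slide": [0.006,0,0],"twist": [0,0,0],"grip": -0.9},
  ],
)

```text
time_s: 24.8
tcp_pos: [599.1, -21.1, 19.7]
ee_rot: [-0.133, 1.565, 0.132]
wrist_force: [-2.2, 0.7, 9.7]
finger_gap: 13.3
```

Contact; release slowly and rise.

Request:
servo_tool(
  increments=[
    {"slide": [-0.002,0,0],"twist": [0,0,0],"grip": -0.9},
    {"slide": [-0.002,0,0],"twist": [0,0,0],"grip": -0.5},
    {"slide": [-0.002,0,0],"twist": [0,0,0],"grip": -0.1},
    {"slide": [-0.002,0,0],"twist": [0,0,0],"grip": -0.1},
    {"slide": [-0.05,0,0],"twist": [0,0,0],"grip": -0.1},
  ],
)

```text
time_s: 25.42
tcp_pos: [597.6, -21.0, 32.2]
ee_rot: [-0.132, 1.57, 0.133]
wrist_force: [-0.5, 0.1, 0.9]
finger_gap: 38.5
```

Request:
servo_tool(
  increments=[
    {"slide": [-0.2,0,0],"twist": [0,0,0],"grip": 0},
    {"slide": [-0.5,0,0],"twist": [0,0,0],"grip": 0},
    {"slide": [-0.8,0,0],"twist": [0,0,0],"grip": 0},
    {"slide": [-0.9,0,0],"twist": [0,0,0],"grip": 0},
    {"slide": [-0.9,0,0],"twist": [0,0,0],"grip": 0},
  ],
)

```text
time_s: 26.05
tcp_pos: [600.6, -21.3, 309.5]
ee_rot: [-0.134, 1.557, 0.131]
wrist_force: [0.4, -0.4, -0.3]
finger_gap: 42.6
```

Request:
servo_tool(
  increments=[
    {"slide": [0,0.3,-0.4],"twist": [0,0,0],"grip": 0},
    {"slide": [0,0.3,-0.4],"twist": [0,0,0],"grip": 0},
    {"slide": [0,0.3,-0.4],"twist": [0,0,0],"grip": 0},
    {"slide": [0,0.3,-0.4],"twist": [0,0,0],"grip": 0},
    {"slide": [0,0.3,-0.4],"twist": [0,0,0],"grip": 0},
  ],
)

```text
time_s: 26.68
tcp_pos: [466.4, 47.3, 303.9]
ee_rot: [-0.133, 1.564, 0.132]
wrist_force: [0.4, -0.3, -0.4]
finger_gap: 42.7
```

Run:
```python
from h import *
st();c=cam("wrist");p,d=ctrl.camera("wrist");pc=cloud(c,d)
print("wax",circle_at(pc,d,(584,62.6),(22,32),34));print("thimble",circle_at(pc,d,(598.5,-21),(32,43),25))
print("spool",circle_at(pc,d,(613,-105),(68,82),34));print("bottle",circle_at(pc,d,(627,-188),(109,136),25))
q,_=ctrl.camera("side");
cv2.imwrite("pics/f.png",np.hstack([cv2.resize(p[:,:,::-1],(400,300)),cv2.resize(q[140:320,180:420,::-1],(400,300))]))
```

```text
t 26.68 tcp [466.4  47.3 303.9] gap 42.7 F [ 0.4 -0.3 -0.4] q [ 0.01  0.1   1.59 -0.    1.44 -0.16]
wax (np.int64(510), array([582.6,  61.7]), 18.1, 25.5)
thimble (np.int64(74), array([598.5, -20.7]), 7.4, 35.8)
spool (np.int64(246), array([618.3, -99.9]), 20.7, 73.7)
bottle None
```

View pics/f.png

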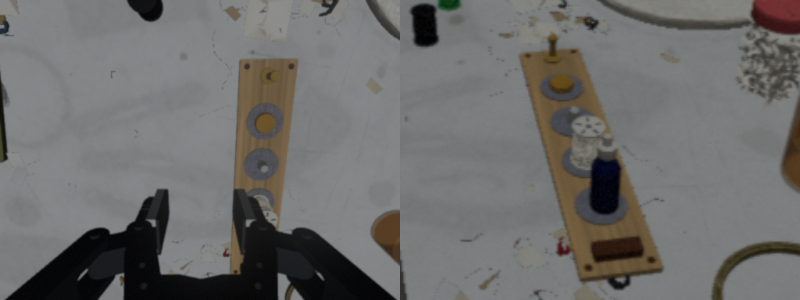

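All four stand upright on their pads: wax (582.6,61.7), thimble (598.5,-20.7), spool and bottle as measured before. In this last wrist view the finger hides part of the spool, and the side view shows it standing in place.

```bash
python3 -c "
from bench import ctrl
print(ctrl.job_done())"
```

```text
the job is handed in; nothing more can be done
None
```

All four supplies stand upright on their pads in order of height, and I handed the job in at about 27 s. The order from the brass post to the wooden block is wax on pad 1, thimble on pad 2, the white spool on pad 3 and the bottle on pad 4. I left the green and black spools alone and kept the bottle upright, held by its collar.

| Item | Pad | Off pad centre |
|---|---|---|
| Wax | 1 | about 1.7 mm |
| Thimble | 2 | about 0.4 mm |
| Spool | 3 | about 0.6 mm |
| Bottle | 4 | about 1.3 mm |

- **Spool and bottle:** I measured both right after the bottle was set down, before the thimble was placed. In the last wrist view the gripper partly hid the spool, giving a reading about 7 mm off. The bottle was out of that measurement entirely. I relied on the final side view, which showed both upright and in place.
- **Grip readings:** The fingers read 32 mm on the 38 mm wax and about 13.5 mm on the 18 mm thimble, but both were held without slipping.
- **Forces:** The highest wrist force I read at the end of a move was about 11 N, and the gripper was clear of everything at hand-in.

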